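# Press a freshly glued mosaic tile on a locked easel

### The job

Lock the tilted mosaic board by turning the red wing knob of the easel clockwise to its stop, then take the yellow spring press out of its stand and press its rubber tip gently on the red dot of the freshly glued green tile, with the tool square to the sloping board and the spring plunger pushed in about half of its travel, never bottomed hard. Do not tip the board from the slope it has, and leave everything else on the table alone. Finish while holding it there: keep hold of the press and keep up the push, do not let go.

Things in the scene. Friction and masses are not known exactly. Their poses are not given: they have to be found in the camera images.
- easel: fixed wooden easel, base 200 (x) x 290 (y, -120 to 170) x 12 mm; origin under its middle on the table, x to the board's high edge, z up. Blue tilting board 200 x 165 x 8 mm pivots about y through its own middle, 66 mm up, between cheeks at y +-95 mm (tops at 80 mm). At y = 140 mm a grey lock housing 54 x 44 mm, top at 78 mm, carries the red wing knob; it presses a brake shoe on the board
- board (a joint): tilt of the blue board, rad: 0 level, growing as the far (+x) edge rises, so its face looks up and towards the robot; starts at 0.17 to 0.42. Unlocked, light friction (0.12 N m) holds it and about 2 N on the spot tips it; locked it stays
- spot (a point): marked spot: red dot at the centre of the top face of the fresh green disc tile (32 mm wide, 4 mm thick, in a white 44 mm ring) on the board's high half, 50 mm up-slope of the pivot. z: outward normal of the board, x up the slope, y along the pivot
- knob (a joint): red wing knob, rad: 0 free, growing as it turns clockwise seen from above; starts at 0 to 0.2, stop at 1.3. The brake touches at about 0.9, the board is locked from 1.05; it stays where left. Resistance 0.15 N m, up to about 0.3 N m near the stop
- knob_grip (a point): on the knob's vertical axis, at the TCP height to grip it: 106 mm above the table, 6 mm below the wing's top. The wing is 46 mm long along this frame's x, 12 mm thick along y (grip across y), 34 mm tall, on a black disc 36 mm wide, 5 mm thick; z up. Turns with the knob
- press: spring press, upright in its stand: yellow handle 22 x 22 mm square, 6 to 90 mm above the origin, on a black collar 36 mm wide, 6 mm thick; origin: centre of the collar's underside, z to the handle's end. Below, an 8 mm steel plunger sticks out 44 mm with a black rubber tip 13 mm wide. About 0.12 kg. Grip two flat sides (across x or y) 50 to 60 mm above the origin
- tip (a point): centre of the rubber tip's end face, 44 mm below the press's origin when the plunger is out; axes as the press
- plunger (a joint): how far the spring plunger is pushed into the press, m: 0 fully out, 0.016 bottomed. The spring gives 0.4 N per mm: about 3.2 N at half travel (0.008)
- stand: wooden stand block fixed to the table, 75 x 75 x 55 mm, origin under its centre, with a 23 mm hole right through from its top; the press's collar rests on its top, plunger in the hole: lift straight up by more than 50 mm to clear
- glue: white glue bottle with blue cap, 56 mm wide, 150 mm tall; origin at the centre of its underside; leave it alone
- jar_a: clear glass jar with dark lid, 68 mm wide, 110 mm tall; origin at the centre of its underside; leave it alone
- jar_b: green glass jar with white lid, 60 mm wide, 95 mm tall; origin at the centre of its underside; leave it alone
- tub: translucent green-blue lidded tub, 75 x 75 x 40 mm; origin at the centre of its underside; leave it alone
- brush: artist's paint brush lying flat, 170 mm long along its x, up to 10 mm thick; origin on its underside at the middle; leave it alone
- eraser: white eraser, 45 x 22 x 13 mm; origin at the centre of its underside; leave it alone
- shell: terracotta-coloured cone shell standing on its wide end, 52 mm wide, 50 mm tall; origin at the centre of its underside; leave it alone
There are look-alikes about, which are no part of the job. There is more than one size of the press; the job needs the largest.

How it is judged:
By the outcome, as a careful person would: the job done as asked, in the order asked, and still so for the second after the job is handed in, while the arm keeps its last pose, push and grip.
It also fails if it takes over 54 s, if anything falls off the work surface, if the arm or the gripper's body presses on something with over 40 N, if the wrist force passes 120 N, or if a joint passes its speed limit or range.

### The arm

A 7-joint arm with a two-finger parallel gripper is mounted at the origin on the work surface. World frame = base frame: x ahead of the robot, y to its left, z up, the work surface at z = 0. Lengths are in m, angles in rad, forces in N, time in s.
With the tool pointing down it reaches from about 0.4 to 0.875 m from the base axis. Payload 19.3 kg.
Tool frame: the origin (TCP) lies between the finger pads, 19 mm behind the fingertips; this is the grasp point; z points along the fingers, y is the line along which they close (so a half turn about z gives the same grasp; the last joint's range is limited). The gripper opens to 85 mm and grips with 20 to 120 N. Pads are 22 mm wide; open, the fingers measure 114 mm over their backs; the gripper's body (76 mm by 85 mm) begins 54 mm behind the grasp point. The pads swing forward as they close: fully open they stand 13 mm farther back than shut.
Start: joints at [-1.397, 0.521, -0.036, 1.599, 0.021, 1.021, -0.113], TCP at [0.151, 0.607, 0.25] pointing down, gripper open.
Joint ranges: [-2.91, 2.91], [-0.3, 2.13], [-1.5, 1.42], [0.17, 2.43], [-1.26, 4.41], [0.16, 1.93], [-2.52, 2.52]. Speed limits (rad/s): [1.89, 1.89, 2.39, 2.39, 3.01, 3.01, 3.01].

### API

Orientations are given as [roll, pitch, yaw] about the fixed x, y, z axes, in that order (R = Rz(yaw) Ry(pitch) Rx(roll)).
In Python, from workcell import observe, grab_frame, job_done gives the robot as it stands.
- The arm moves only by the tool move_arm, never from a script. Its argument "plan" is a list that holds one entry, the list of rows, each a list of 7 numbers: the shift along the tool's x, y, z each as a share of 0.02 m, from -1 to 1, then the turn, a rotation vector about the tool's x, y, z each as a share of 6 degrees, from -1 to 1, then the opening, from -1 (shut) to 1 (fully open). A call has exactly 10 rows; each row shifts and turns the commanded pose from where the row before left it, along the tool's axes as they then stand; what a row does not reach is not made up. A row lasts 1/10 s, in which the tool goes at most 50 mm and 8.59 degrees, less where a joint would pass 70% of its speed; a pose out of reach is approached as far as the arm can. A call with a number of a shift or a turn outside -1 to 1 is refused whole. A call with a gripper value outside its range is refused whole. The fingers move at their own pace and stop on an object; "grip_force" is the grip in N (left out, the last holds). Time passes only in rows, so rows that do not move let the fingers close, or fill a call up. It gives the time, the measured TCP pose, the force, the opening and the grip force at its end, in the units of the state.
- observe(): the state, without advancing time (a new reading comes with each control period).
- grab_frame(name): name is "scene" or "top" or "wrist"; returns a dict with "color" (400x640x3 uint8, red, green, blue), "intrinsics" (3x3 intrinsics, pixels), "position" and "orientation" of the camera in the world; the wrist camera has in their place "tool_from_camera" (4x4, takes a point from camera to tool coordinates, whose origin is the TCP and whose axes are the flange's). Camera axes: x right, y down, z forward; pixel columns grow to the right and rows downward; lengths in m; the calibration is good to about 2 mm. A picture is of the moment at which its call begins: read the wrist's pose just before it. There is no depth.
- job_done(): hands the job in; it is judged then, once.
The state is a dict: "clock": time; "qpos": joint angles; "qd": joint speeds; "joint_efforts": joint torques, N m; "position": TCP position; "tool_rot": TCP orientation; "force": force on the tool from outside, world axes, zero at the start; "moment": the same for the moment, N m; "grip_width": finger opening in m; "finger_force": force on a finger pad.
Only numpy, scipy, OpenCV 4.12 (cv2) and the standard library are available. Lean on these libraries where they do the work, as an engineer would, in place of code of your own. Each camera call takes 0.05 s, during which the arm holds its last target. There are 200 camera calls.

## Working session

There is one attempt and no reset: what is moved stays moved. The work goes in short steps, Python scripts to look and compute and a tool call to move; the robot and the scene stay as the last step left them, time stands still between calls to the robot, and variables do not carry over. Pictures are saved under pics/ and viewed, at most 10 in all, crops included, and the job is handed in when it is done.

Besides the shell and the picture viewer there is one more tool, called after "Request:" by a JSON object that holds its "op" and its "data". move_arm: Moves the arm, as the interface text tells. Shift numbers are shares of 0.02 m and turn numbers shares of 6 degrees, none past 1 either way. Its arguments: {"type":"object","properties":{"plan":{"type":"array"},"grip_force":{"type":"number"}},"required":["plan"]}

```bash
ls; mkdir -p pics; cat > h.py <<'E'
import numpy as np, cv2, json
from scipy.spatial.transform import Rotation as R
from workcell import observe, grab_frame, job_done
E
python3 - <<'E'
from h import *
s=observe(); print({k:np.round(v,3).tolist() for k,v in s.items()})
import pickle
fs={}
for n in("scene","top"):
    f=grab_frame(n); fs[n]=f; cv2.imwrite(f"pics/{n}1.png",f["color"][:,:,::-1]); print(n,f["intrinsics"],f["position"],f["orientation"])
pickle.dump(fs,open("fs.pkl","wb"))
E
```

```text
pics
{'clock': 0.0, 'qpos': [-1.397, 0.522, -0.036, 1.6, 0.021, 1.021, -0.113], 'qd': [-0.002, -0.0, -0.003, 0.002, -0.0, -0.001, 0.0], 'joint_efforts': [-0.0, -92.711, 1.98, -36.994, 0.018, 0.008, 0.0], 'position': [0.151, 0.606, 0.249], 'tool_rot': [-3.141, 0.0, 2.898], 'force': [-0.281, 0.66, -0.561], 'moment': [-0.024, 0.042, 0.013], 'finger_force': 0.0, 'grip_width': 0.085}
scene [[472.95471924   0.         313.86204511]
 [  0.         472.95471924 197.93420159]
 [  0.           0.           1.        ]] [1.33187174 0.3880902  1.21492164] [-2.49506256  0.00381281  1.98217623]
top [[375.31911809   0.         323.6567343 ]
 [  0.         375.31911809 204.11836046]
 [  0.           0.           1.        ]] [0.4262063  0.0367932  0.94301198] [-2.96301578 -0.01086972 -1.59939461]
```

View pics/scene1.png

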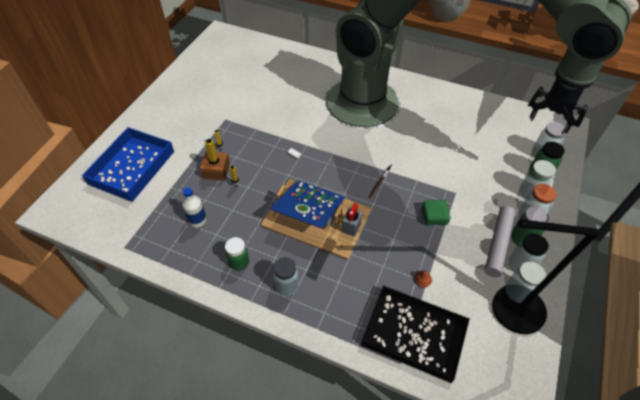

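View pics/top1.png

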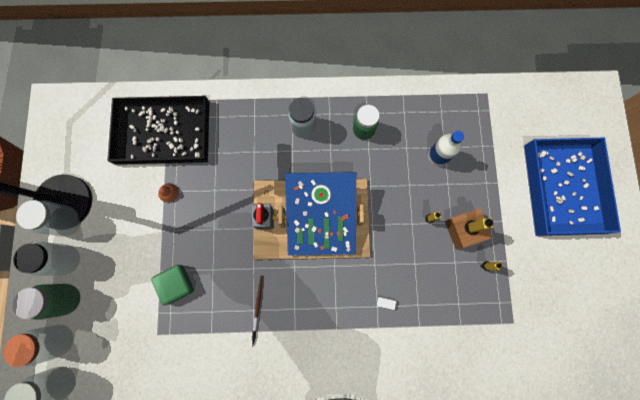

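```bash
python3 - <<'E'
from h import *
import pickle
fs=pickle.load(open("fs.pkl","rb"))
t=fs["top"]["color"];s=fs["scene"]["color"]
cr=lambda im,x,y,w,h,k:cv2.resize(im[y:y+h,x:x+w],None,fx=k,fy=k,interpolation=cv2.INTER_CUBIC)
a=cr(t,240,165,130,100,6)[:,:,::-1]; cv2.imwrite("pics/c1.png",a)   # 780x600
b=np.hstack([cr(t,420,195,90,85,4),cr(s,190,120,100,85,4)]); b2=cr(s,255,170,126,85,4);b2=np.pad(b2,((0,0),(0,b.shape[1]-b2.shape[1]),(0,0)))
cv2.imwrite("pics/c2.png",cv2.resize(np.vstack([b,b2]),None,fx=.85,fy=.85)[:,:,::-1])
E
```

```text
(no output)
```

View pics/c1.png

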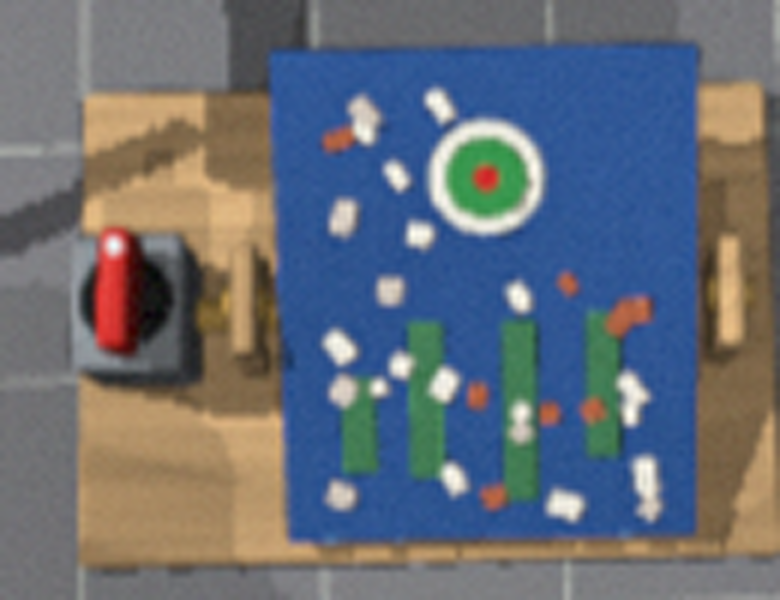

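View pics/c2.png

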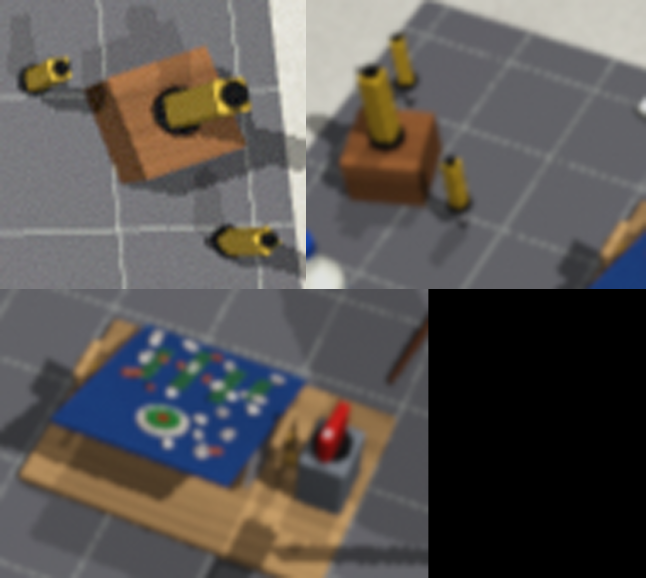

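The stand's press (top px ≈ 475,226) is clearly the largest. The two small ones, at (433,217) and (492,266), stand loose on the mat. The red dot is at top px ≈ (321,194) and scene px ≈ (303,208), and the knob at top px ≈ (259,214). I'm fitting the poses now.

```bash
cat >> h.py <<'E'
def proj(f,P):
    Rc=R.from_euler('xyz',f["orientation"]).as_matrix(); p=(np.atleast_2d(P)-f["position"])@Rc; K=f["intrinsics"]
    return np.c_[K[0,0]*p[:,0]/p[:,2]+K[0,2],K[1,1]*p[:,1]/p[:,2]+K[1,2]]
def ray(f,uv):
    Rc=R.from_euler('xyz',f["orientation"]).as_matrix(); K=f["intrinsics"]
    d=np.c_[(np.atleast_2d(uv)-K[:2,2])/K[0,0],np.ones(len(np.atleast_2d(uv)))]@Rc.T
    return np.array(f["position"]),d/np.linalg.norm(d,axis=1)[:,None]
def tri(rs):
    A=0;b=0
    for o,d in rs:
        d=d.ravel();M=np.eye(3)-np.outer(d,d);A=A+M;b=b+M@o
    p=np.linalg.solve(A,b); return p,[round(float(np.linalg.norm((np.eye(3)-np.outer(d.ravel(),d.ravel()))@(p-o)))*1e3,1) for o,d in rs]
def easel(p):
    x,y,yaw,t=p; c=R.from_euler('z',yaw)
    B=np.array([[.1,.17,.012],[.1,-.12,.012],[-.1,.17,.012],[-.1,-.12,.012]])
    T=R.from_euler('y',-t)
    # 'Board 200 (x) x165 (y)': face 4mm above pivot
    D=T.apply(np.array([[.1,.0825,.004],[.1,-.0825,.004],[-.1,.0825,.004],[-.1,-.0825,.004],[.05,0,.008]]))+[0,0,.066]
    W=lambda q:c.apply(q)+[x,y,0]
    return W(B),W(D)
E
python3 - <<'E'
from h import *
import pickle
from scipy.optimize import least_squares
fs=pickle.load(open("fs.pkl","rb"))
T=lambda u:(np.array(u,float)+.5)/6-.5+[240,165]
S=lambda u:(np.array(u,float)-[0,289]+.5)/3.4-.5+[255,170]
tb=T([[85,93],[765,82],[78,567],[778,557]]); td=T([[270,48],[697,43],[290,543],[695,540],[486,178]])
sb=S([[22,475],[398,412],[115,320]]); sd=S([[235,487],[52,417],[308,383],[145,323],[163,418]])
def res(p):
    B,D=easel(p); 
    return np.r_[(proj(fs["top"],B)-tb).ravel(),(proj(fs["top"],D)-td).ravel(),(proj(fs["scene"],B[[1,2,3]])-sb).ravel(),(proj(fs["scene"],D)-sd).ravel()]
r=least_squares(res,[.43,.05,0,.3],loss='soft_l1'); print(r.x); print(np.round(res(r.x).reshape(-1,2),1).tolist())
print("spot fit",easel(r.x)[1][4], "tri",tri([ray(fs["top"],td[4]),ray(fs["scene"],sd[4])]))
kn=R.from_euler('z',r.x[2]).apply([0,.14,.106])+[r.x[0],r.x[1],0]; print("knob fit",kn)
print("knob tri",tri([ray(fs["top"],T([116,293])),ray(fs["scene"],S([334,428]))]))
P=lambda u:(np.array(u,float)+.5)/3.4-.5+[420,195]; Q=lambda u:(np.array(u,float)-[306,0]+.5)/3.4-.5+[190,120]
for n,a,b in(("end",[233,97],[373,70]),("collar",[180,110],[383,140])): print(n,tri([ray(fs["top"],P(a)),ray(fs["scene"],Q(b))]))
o,d=ray(fs["top"],P([[205,47],[245,145],[135,183]])); print("stand corners",(o+d*((.055-o[2])/d[:,2:])).round(3).tolist())
E
```

```text
[ 0.56015924  0.03038119 -0.0088806   0.40644909]
[[-0.6, -0.3], [-0.2, -0.4], [-0.5, 0.0], [0.9, -0.6], [-0.6, 0.4], [0.2, 0.1], [-0.8, 0.3], [0.1, -0.5], [-0.2, -0.1], [-1.2, -0.2], [-0.1, 1.0], [0.0, -0.8], [-1.5, -1.4], [-0.1, -0.2], [-0.0, -1.4], [0.5, -0.2], [0.2, 0.0]]
spot fit [0.60292128 0.03000143 0.09311575] tri (array([0.60279136, 0.02947961, 0.09271039]), [0.1, 0.1])
knob fit [0.56140251 0.17037567 0.106     ]
knob tri (array([0.56036549, 0.17017469, 0.10171692]), [0.3, 0.3])
end (array([ 0.51842424, -0.32686332,  0.14819007]), [0.3, 0.3])
collar (array([ 0.52160567, -0.33317289,  0.05180879]), [0.3, 0.3])
stand corners [[0.565, -0.354, 0.055], [0.495, -0.375, 0.055], [0.471, -0.295, 0.055]]
```

Request:
{"op": "move_arm", "data": {"plan": [[[-0.82,-0.55,0,0,0,0,1],[-0.82,-0.55,0,0,0,0,1],[-0.82,-0.55,0,0,0,0,1],[-0.82,-0.55,0,0,0,0,1],[-0.82,-0.55,0,0,0,0,1],[-0.82,-0.55,0,0,0,0,1],[-0.82,-0.55,0,0,0,0,1],[-0.82,-0.55,0,0,0,0,1],[-0.82,-0.55,0,0,0,0,1],[-0.82,-0.55,0,0,0,0,1]]]}}

```text
clock: 1.1
position: [0.2846, 0.4586, 0.2501]
tool_rot: [3.141, 0.0, 2.897]
force: [0.5, 0.1, -0.3]
grip_width: 0.0852
finger_force: 0.0
```

Request:
{"op": "move_arm", "data": {"plan": [[[-0.82,-0.55,0,0,0,0,1],[-0.82,-0.55,0,0,0,0,1],[-0.82,-0.55,0,0,0,0,1],[-0.82,-0.55,0,0,0,0,1],[-0.82,-0.55,0,0,0,0,1],[-0.82,-0.55,0,0,0,0,1],[-0.82,-0.55,0,0,0,0,1],[-0.82,-0.55,0,0,0,0,1],[-0.82,-0.55,0,0,0,0,1],[-0.82,-0.55,0,0,0,0,1]]]}}

```text
clock: 2.1
position: [0.4168, 0.3122, 0.2501]
tool_rot: [3.141, 0.0, 2.897]
force: [-0.4, 0.1, 0.5]
grip_width: 0.0854
finger_force: 0.0
```

Request:
{"op": "move_arm", "data": {"plan": [[[-0.82,-0.55,0,0,0,0,0.5],[-0.82,-0.55,0,0,0,0,0.5],[-0.82,-0.55,0,0,0,0,0.5],[-0.82,-0.55,0,0,0,0,0.5],[-0.82,-0.55,0,0,0,0,0.5],[-0.82,-0.55,0,0,0,0,0.5],[-0.82,-0.55,0,0,0,0,0.5],[-0.82,-0.55,0,0,0,0,0.5],[-0.82,-0.55,0,0,0,0,0.5],[-0.82,-0.55,0,0,0,0,0.5]]]}}

```text
clock: 3.1
position: [0.5491, 0.1657, 0.2501]
tool_rot: [3.142, 0.0, 2.897]
force: [0.5, 0.9, 0.9]
grip_width: 0.0642
finger_force: 0.0
```

```bash
cat >> h.py <<'E'
def st():
    s=observe(); print("t",round(s["clock"],2),"p",np.round(s["position"],4),"rpy",np.round(s["tool_rot"],4),"q",np.round(s["qpos"],2),"F",np.round(s["force"],1),"M",np.round(s["moment"],2),"w",round(s["grip_width"],4),"ff",np.round(s["finger_force"],1)); return s
def wrist():
    s=observe(); f=grab_frame("wrist"); T=np.eye(4); T[:3,:3]=R.from_euler('xyz',s["tool_rot"]).as_matrix(); T[:3,3]=s["position"]
    W=T@np.array(f["tool_from_camera"]); f["position"]=W[:3,3]; f["orientation"]=R.from_matrix(W[:3,:3]).as_euler('xyz'); return f
def units(s,target,yaw=None,Rt=None):
    Rm=R.from_euler('xyz',s["tool_rot"]); print("shift units",np.round(Rm.inv().apply(np.array(target)-s["position"])/.02,2))
    if Rt is not None: print("turn units",np.round(np.degrees((Rm.inv()*Rt).as_rotvec())/6,2))
E
python3 - <<'E'
from h import *
import pickle
st(); f=wrist(); pickle.dump(f,open("w1.pkl","wb")); print(f["position"],f["orientation"],f["tool_from_camera"])
print("knob px",proj(f,[[.5614,.1704,.106],[.5614,.1704,.112]]))
cv2.imwrite("pics/w1.png",f["color"][:,:,::-1])
E
```

```text
t 3.1 p [0.5491 0.1657 0.2501] rpy [3.1415e+00 1.0000e-04 2.8970e+00] q [-0.48  0.44  0.11  1.74 -0.06  0.96  0.98] F [0.5 0.9 0.9] M [-0.04  0.03  0.03] w 0.0642 ff 0.0
[0.47216361 0.18286441 0.37479168] [ 2.83151926e+00 -1.34847166e-03  1.32556591e+00] [[-6.59725207e-04 -9.52339078e-01 -3.05040729e-01  7.87695903e-02]
 [ 9.99998954e-01 -1.02093775e-03  1.02463169e-03 -1.95396764e-03]
 [-1.28722439e-03 -3.05039734e-01  9.52338755e-01 -1.24678120e-01]
 [ 0.00000000e+00  0.00000000e+00  0.00000000e+00  1.00000000e+00]]
knob px [[330.88918037 201.98101364]
 [331.10758298 204.11866338]]
```

View pics/w1.png

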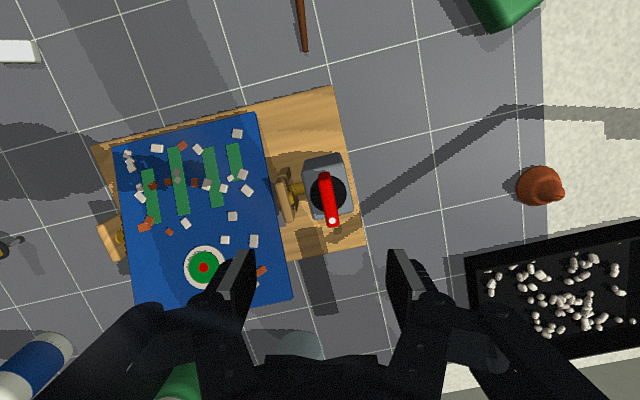

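```bash
python3 - <<'E'
from h import *
import pickle
from scipy.spatial.transform import Rotation as R
fs=pickle.load(open("fs.pkl","rb"));f=pickle.load(open("w1.pkl","rb"))
o,d=ray(f,[[331,223],[324.5,175]]); P=o+d*((.112-o[2])/d[:,2:]); print(P, "mid",P.mean(0),"len",np.linalg.norm(P[0]-P[1]),"ang",np.degrees(np.arctan2(*(P[0]-P[1])[[1,0]])))
T=lambda u:(np.array(u,float)+.5)/6-.5+[240,165]
print("dot 3 view",tri([ray(f,[204,268]),ray(fs["top"],T([486,178])),ray(fs["scene"],[302.8,207.8])]),"wr+top",tri([ray(f,[204,268]),ray(fs["top"],T([486,178]))]))
x=(240+114/6,165+243/6)
print("knob top dot tri", tri([ray(f,[331.5,221]),ray(fs["top"],T([114,243]))]))
# color segmentation of red wing
hsv=cv2.cvtColor(f["color"],cv2.COLOR_RGB2HSV); m=((hsv[:,:,0]<6)|(hsv[:,:,0]>174))&(hsv[:,:,1]>180)&(hsv[:,:,2]>60); m[:,:300]=0; m[:,360:]=0
ys,xs=np.nonzero(m); print(cv2.minAreaRect(np.c_[xs,ys].astype(np.float32)))
s=st(); units(s,[.5614,.1704,.106])
E
```

```text
[[0.57893463 0.16609985 0.112     ]
 [0.53423797 0.17105133 0.112     ]] mid [0.5565863  0.16857559 0.112     ] len 0.04497008508271984 ang -6.3214263015331476
dot 3 view (array([0.60292842, 0.02939547, 0.09317501]), [1.2, 0.4, 1.0]) wr+top (array([0.60196777, 0.02958394, 0.09589256]), [0.1, 0.1])
knob top dot tri (array([0.57587976, 0.16799344, 0.11720585]), [1.0, 1.0])
((327.8077087402344, 199.03848266601562), (55.30475616455078, 14.120362281799316), 78.69007110595703)
t 3.15 p [0.5509 0.1628 0.2502] rpy [-3.1407e+00  1.4000e-03  2.8942e+00] q [-0.47  0.44  0.11  1.74 -0.06  0.96  0.98] F [-0.2 -4.3 -1.8] M [-0.23 -0.04  0.03] w 0.0639 ff 0.0
shift units [-0.4   0.5   7.21]
```

Request:
{"op": "move_arm", "data": {"plan": [[[-0.1,0.1,0.8,0,0,-0.27,0.4],[-0.1,0.1,0.8,0,0,-0.27,0.4],[-0.1,0.1,0.8,0,0,-0.27,0.4],[-0.1,0.1,0.8,0,0,-0.27,0.4],[0,0,0.8,0,0,-0.27,0.4],[0,0,0,0,0,0,0.4],[0,0,0,0,0,0,0.4],[0,0,0,0,0,0,0.4],[0,0,0,0,0,0,0.4],[0,0,0,0,0,0,0.4]]]}}

```text
clock: 4.15
position: [0.5583, 0.1738, 0.1706]
tool_rot: [3.141, 0.001, 3.039]
force: [0.3, 0.3, -0.0]
grip_width: 0.0597
finger_force: 0.0
```

```bash
python3 - <<'E'
from h import *
s=st(); f=wrist(); cv2.imwrite("pics/w2.png",f["color"][:,:,::-1])
print("pred",proj(f,[[.5604,.1702,.112]]))
hsv=cv2.cvtColor(f["color"],cv2.COLOR_RGB2HSV); m=((hsv[:,:,0]<6)|(hsv[:,:,0]>174))&(hsv[:,:,1]>150)&(hsv[:,:,2]>50)
n,l,stt,c=cv2.connectedComponentsWithStats(m.astype(np.uint8)); 
for i in np.argsort(-stt[1:,4])[:3]+1:
    ys,xs=np.nonzero(l==i); print(stt[i],cv2.minAreaRect(np.c_[xs,ys].astype(np.float32)))
    if stt[i,4]>300: 
        r=cv2.boxPoints(cv2.minAreaRect(np.c_[xs,ys].astype(np.float32)));o,d=ray(f,r);print(r.round(0).tolist(),(o+d*((.112-o[2])/d[:,2:])).round(4).tolist())
E
```

```text
t 4.15 p [0.5583 0.1738 0.1706] rpy [3.1412e+00 7.0000e-04 3.0389e+00] q [-0.45  0.55  0.06  1.79 -0.04  0.8   1.1 ] F [ 0.3  0.3 -0. ] M [-0.06  0.03 -0.02] w 0.0597 ff 0.0
pred [[318.07155237 232.32056929]]
[ 304  186   22   79 1364] ((314.71380615234375, 225.13449096679688), (78.3351821899414, 19.84804344177246), 86.633544921875)
[[303.0, 187.0], [322.0, 185.0], [327.0, 264.0], [307.0, 265.0]] [[0.5294, 0.164, 0.112], [0.5299, 0.176, 0.112], [0.5834, 0.1736, 0.112], [0.5829, 0.1605, 0.112]]
[128 285  13  13 136] ((134.0, 291.0), (12.0, 12.0), 90.0)
[104 173   1   1   1] ((104.0, 173.0), (0.0, 0.0), 0.0)
```

View pics/w2.png

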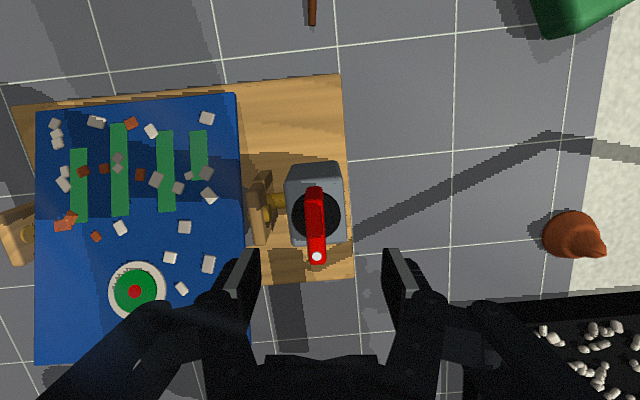

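Request:
{"op": "move_arm", "data": {"plan": [[[-0.1,-0.2,0.65,0,0,0,0.4],[0,0,0.65,0,0,0,0.4],[0,0,0.65,0,0,0,0.4],[0,0,0.65,0,0,0,0.4],[0,0,0.6,0,0,0,0.4],[0,0,0,0,0,0,0.4],[0,0,0,0,0,0,-1],[0,0,0,0,0,0,-1],[0,0,0,0,0,0,-1],[0,0,0,0,0,0,-1]]], "grip_force": 50}}

```text
clock: 5.2
position: [0.5601, 0.1698, 0.1067]
tool_rot: [3.141, 0.001, 3.039]
force: [1.2, 2.1, 5.5]
grip_width: 0.0114
finger_force: 51.1
```

Request:
{"op": "move_arm", "data": {"plan": [[[0,0,0,0,0,0,-1],[0,0,0,0,0,0,-1],[0,0,0,0,0,0,-1],[0,0,0,0,0,0,-1],[0,0,0,0,0,0,-1],[0,0,0,0,0,0,-1],[0,0,0,0,0,0,-1],[0,0,0,0,0,0,-1],[0,0,0,0,0,0,-1],[0,0,0,0,0,0,-1]]]}}

```text
clock: 6.2
position: [0.5601, 0.1698, 0.1067]
tool_rot: [3.141, 0.001, 3.039]
force: [0.2, 0.6, 7.5]
grip_width: 0.0109
finger_force: 51.3
```

```bash
python3 - <<'E'
from h import *
st()
E
```

```text
t 6.2 p [0.5601 0.1698 0.1067] rpy [3.1409e+00 1.2000e-03 3.0393e+00] q [-0.43  0.65  0.05  1.82 -0.05  0.67  1.12] F [0.2 0.6 7.5] M [ 0.19 -0.03  0.14] w 0.0109 ff 51.3
```

Request:
{"op": "move_arm", "data": {"plan": [[[0,0,0,0,0,0.8,-1],[0,0,0,0,0,0.8,-1],[0,0,0,0,0,0.8,-1],[0,0,0,0,0,0.8,-1],[0,0,0,0,0,0.8,-1],[0,0,0,0,0,0.8,-1],[0,0,0,0,0,0.8,-1],[0,0,0,0,0,0.8,-1],[0,0,0,0,0,0.8,-1],[0,0,0,0,0,0.8,-1]]]}}

```text
clock: 7.2
position: [0.5605, 0.1706, 0.1067]
tool_rot: [3.139, 0.0, 2.199]
force: [3.0, 4.6, 3.0]
grip_width: 0.0109
finger_force: 51.0
```

Request:
{"op": "move_arm", "data": {"plan": [[[0,0,0,0,0,0.5,-1],[0,0,0,0,0,0.5,-1],[0,0,0,0,0,0.5,-1],[0,0,0,0,0,0.5,-1],[0,0,0,0,0,0.5,-1],[0,0,0,0,0,0.4,-1],[0,0,0,0,0,0.3,-1],[0,0,0,0,0,0.2,-1],[0,0,0,0,0,0,-1],[0,0,0,0,0,0,-1]]]}}

```text
clock: 8.2
position: [0.5608, 0.1707, 0.1067]
tool_rot: [3.139, -0.001, 1.846]
force: [5.0, 6.3, 1.9]
grip_width: 0.011
finger_force: 50.8
```

```bash
python3 - <<'E'
from h import *
st()
E
```

```text
t 8.2 p [0.5608 0.1707 0.1067] rpy [ 3.1386e+00 -8.0000e-04  1.8462e+00] q [-0.65  0.68  0.37  1.83 -0.37  0.69  0.21] F [5.  6.3 1.9] M [ 1.17 -1.18  0.16] w 0.011 ff 50.8
```

Request:
{"op": "move_arm", "data": {"plan": [[[0,0,0,0,0,0.2,-1],[0,0,0,0,0,0.2,-1],[0,0,0,0,0,0.2,-1],[0,0,0,0,0,0.2,-1],[0,0,0,0,0,0,-1],[0,0,0,0,0,0,-1],[0,0,0,0,0,0,-1],[0,0,0,0,0,0,-1],[0,0,0,0,0,0,-1],[0,0,0,0,0,0,-1]]]}}

```text
clock: 9.2
position: [0.5609, 0.1708, 0.1068]
tool_rot: [3.138, -0.001, 1.764]
force: [6.2, 4.7, 2.5]
grip_width: 0.0115
finger_force: 66.4
```

```bash
python3 - <<'E'
from h import *
st()
E
```

```text
t 9.2 p [0.5609 0.1708 0.1068] rpy [ 3.1385e+00 -8.0000e-04  1.7636e+00] q [-0.67  0.69  0.4   1.83 -0.39  0.69  0.15] F [6.2 4.7 2.5] M [ 1.07 -1.13  1.11] w 0.0115 ff 66.4
```

Request:
{"op": "move_arm", "data": {"plan": [[[0,0,0,0,0,0,0.4],[0,0,0,0,0,0,0.4],[0,0,0,0,0,0,0.4],[0,0,-0.3,0,0,0,0.4],[0,0,-1,0,0,0,0.4],[0,0,-1,0,0,0,0.4],[0,0,-1,0,0,0,0.4],[0,0,-1,0,0,0,0.4],[0,0,-1,0,0,0,0.4],[0,0,-1,0,0,0,0.4]]]}}

```text
clock: 10.2
position: [0.5596, 0.1693, 0.2333]
tool_rot: [3.141, -0.0, 1.761]
force: [-0.1, -0.3, 0.0]
grip_width: 0.0596
finger_force: 0.0
```

Request:
{"op": "move_arm", "data": {"plan": [[[-0.9,-0.26,-0.3,0,0,0,0.4],[-0.9,-0.26,-0.3,0,0,0,0.4],[-0.9,-0.26,0,0,0,0,0.4],[-0.9,-0.26,0,0,0,0,0.4],[-0.9,-0.26,0,0,0,0,0.4],[-0.9,-0.26,0,0,0,0,0.4],[-0.9,-0.26,0,0,0,0,0.4],[-0.9,-0.26,0,0,0,0,0.4],[-0.9,-0.26,0,0,0,0,0.4],[-0.9,-0.26,0,0,0,0,0.4]]]}}

```text
clock: 11.2
position: [0.5418, -0.0193, 0.2438]
tool_rot: [-3.141, 0.0, 1.76]
force: [0.4, 0.5, -0.5]
grip_width: 0.06
finger_force: 0.0
```

Request:
{"op": "move_arm", "data": {"plan": [[[-0.9,-0.26,0,0,0,0,0.4],[-0.9,-0.26,0,0,0,0,0.4],[-0.9,-0.26,0,0,0,0,0.4],[-0.9,-0.26,0,0,0,0,0.4],[-0.9,-0.26,0,0,0,0,0.4],[-0.9,-0.26,0,0,0,0,0.4],[0,0,0,0,0,0,0.4],[0,0,0,0,0,0,0.4],[0,0,0,0,0,0,0.4],[0,0,0,0,0,0,0.4]]]}}

```text
clock: 12.2
position: [0.5325, -0.1285, 0.2439]
tool_rot: [-3.141, -0.0, 1.762]
force: [0.4, -0.5, 0.2]
grip_width: 0.0597
finger_force: 0.0
```

```bash
python3 - <<'E'
from h import *
import pickle
s=st(); f=wrist(); pickle.dump(f,open("w3.pkl","wb")); g=grab_frame("top"); pickle.dump(g,open("t3.pkl","wb"))
print("pred",proj(f,[[.519,-.329,.148],[.52,-.332,.058]]), "units",units(s,[.519,-.329,.25]))
im=f["color"]; cv2.imwrite("pics/w3.png",im[:,:,::-1])
t=g["color"]; cv2.imwrite("pics/t3c.png",cv2.resize(t[165:265,240:370],None,fx=4,fy=4,interpolation=cv2.INTER_CUBIC)[:,:,::-1])
E
```

```text
t 12.2 p [ 0.5325 -0.1285  0.2439] rpy [-3.1414e+00 -2.0000e-04  1.7623e+00] q [-0.26  0.46  0.54  1.83 -0.28  0.93  0.59] F [ 0.4 -0.5  0.2] M [ 0.02 -0.02 -0.  ] w 0.0597 ff 0.0
shift units [-9.71 -2.57 -0.31]
pred [[267.30058415 402.69564886]
 [279.83898131 335.87672173]] units None
```

View pics/w3.png

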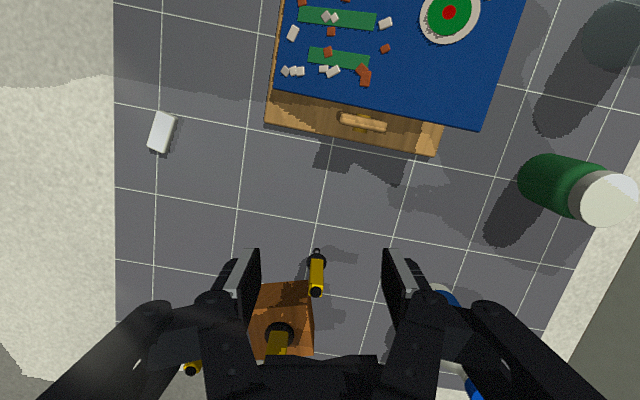

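The big press's collar is at (280,337), as predicted. The small decoy at (317,272) sits between the fingers but well below them. Continuing to above the press.

Request:
{"op": "move_arm", "data": {"plan": [[[-0.97,-0.26,0,0,0,0,0.4],[-0.97,-0.26,0,0,0,0,0.4],[-0.97,-0.26,0,0,0,0,0.4],[-0.97,-0.26,0,0,0,0,0.4],[-0.97,-0.26,0,0,0,0,0.4],[-0.97,-0.26,0,0,0,0,0.4],[-0.97,-0.26,0,0,0,0,0.4],[-0.97,-0.26,0,0,0,0,0.4],[-0.97,-0.26,0,0,0,0,0.4],[-0.97,-0.26,0,0,0,0,0.4]]]}}

```text
clock: 13.3
position: [0.5184, -0.3298, 0.244]
tool_rot: [-3.142, -0.0, 1.762]
force: [-0.3, 0.3, 0.3]
grip_width: 0.0596
finger_force: 0.0
```

Request:
{"op": "move_arm", "data": {"plan": [[[0,0,0,0,0,0,0.4],[0,0,0,0,0,0,0.4],[0,0,0,0,0,0,0.4],[0,0,0,0,0,0,0.4],[0,0,0,0,0,0,0.4],[0,0,0,0,0,0,0.4],[0,0,0,0,0,0,0.4],[0,0,0,0,0,0,0.4],[0,0,0,0,0,0,0.4],[0,0,0,0,0,0,0.4]]]}}

```text
clock: 14.3
position: [0.5183, -0.3293, 0.244]
tool_rot: [-3.142, -0.0, 1.761]
force: [0.2, -0.4, 0.3]
grip_width: 0.0593
finger_force: 0.0
```

```bash
python3 - <<'E'
from h import *
import pickle
s=st(); f=wrist(); pickle.dump(f,open("w4.pkl","wb"))
p=proj(f,[[.519,-.329,.148],[.52,-.332,.058]]);print(p)
x,y=np.clip((p.mean(0)-[100,75]).astype(int),0,[440,250]); print("off",x,y)
im=f["color"]; cv2.imwrite("pics/w4.png",cv2.resize(im[y:y+150,x:x+200],None,fx=4,fy=4,interpolation=cv2.INTER_CUBIC)[:,:,::-1])
E
```

```text
t 14.3 p [ 0.5183 -0.3293  0.244 ] rpy [-3.1415 -0.      1.7615] q [ 0.12  0.57  0.53  1.66 -0.33  1.01  0.95] F [ 0.2 -0.4  0.3] M [-0.01  0.06 -0.02] w 0.0593 ff 0.0
[[323.54169439 206.03102399]
 [323.15271184 180.13928518]]
off 223 118
```

View pics/w4.png

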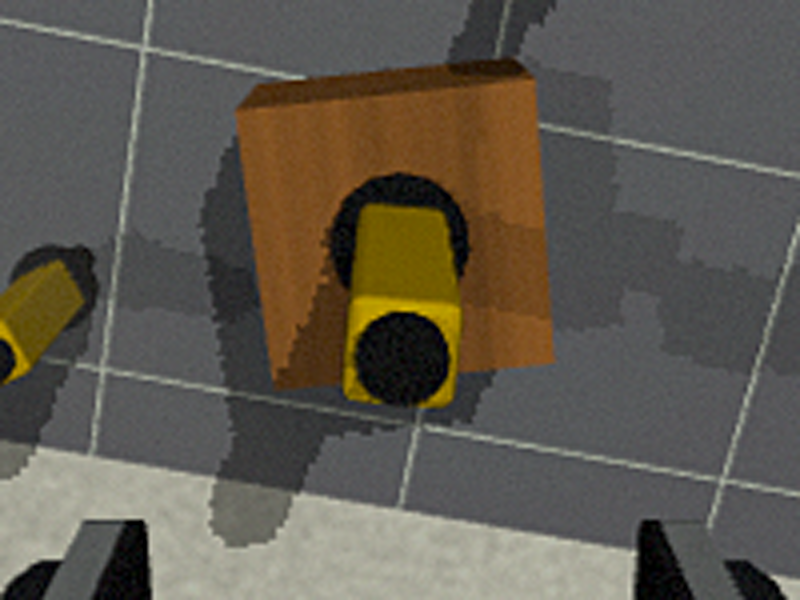

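```bash
python3 - <<'E'
from h import *
import pickle
f=pickle.load(open("w4.pkl","rb"));w3=pickle.load(open("w3.pkl","rb"));fs=pickle.load(open("fs.pkl","rb"))
C=lambda u:(np.array(u,float)+.5)/4-.5+[223,118]
o,d=ray(f,C([[350,297],[460,301],[456,405],[345,402]])); P=o+d*((.145-o[2])/d[:,2:]); print(P.round(4),P.mean(0))
for a,b in((0,1),(3,2),(1,2),(0,3)):
    v=P[b]-P[a];print(np.linalg.norm(v).round(4),np.degrees(np.arctan2(v[1],v[0])).round(1))
o,d=ray(f,C([[360,205],[445,208]])); Q=o+d*((.061-o[2])/d[:,2:]); v=Q[1]-Q[0]; print("base",np.linalg.norm(v),np.degrees(np.arctan2(v[1],v[0])))
P4=lambda u:(np.array(u,float)+.5)/3.4-.5+[420,195]; Q4=lambda u:(np.array(u,float)-[306,0]+.5)/3.4-.5+[190,120]
print("end 2v",tri([ray(f,C([402,354])),ray(fs["top"],P4([233,97])),ray(fs["scene"],Q4([373,70]))]))
o,d=ray(f,C([400,238])); print("collar",(o+d*((.061-o[2])/d[:,2:])))
print("dot: w3+top",tri([ray(w3,[449,12]),ray(fs["top"],(np.array([486.5,178.5]))/6-.5+[240,165])]), "all",tri([ray(w3,[449,12]),ray(fs["top"],(np.array([486.5,178.5]))/6-.5+[240,165]),ray(fs["scene"],[302.8,207.8])]))
print("tool y dir deg",np.degrees(1.7615)-90)
E
```

```text
[[ 0.5073 -0.3209  0.145 ]
 [ 0.5276 -0.3178  0.145 ]
 [ 0.5311 -0.3383  0.145 ]
 [ 0.5101 -0.3418  0.145 ]] [ 0.51899029 -0.32971947  0.145     ]
0.0205 8.7
0.0213 9.2
0.0208 -80.3
0.021 -82.3
base 0.02132498742644149 8.822542759636056
end 2v (array([ 0.51842181, -0.32776207,  0.14791294]), [1.4, 0.4, 1.0])
collar [[ 0.51870621 -0.32826932  0.061     ]]
dot: w3+top (array([0.60358075, 0.02955614, 0.08898362]), [0.1, 0.1]) all (array([0.60280852, 0.02943276, 0.0913816 ]), [0.6, 0.3, 0.5])
tool y dir deg 10.926515612294509
```

Request:
{"op": "move_arm", "data": {"plan": [[[0,0,0.8,0,0,0.35,0.3],[0,0,0.9,0,0,0,0.3],[0,0,0.9,0,0,0,0.3],[0,0,0.8,0,0,0,0.3],[0,0,0.8,0,0,0,0.3],[0,0,0.8,0,0,0,0.3],[0,0,0.6,0,0,0,0.3],[0,0,0.6,0,0,0,0.3],[0,0,0.4,0,0,0,0.3],[0,0,0,0,0,0,0.3]]]}}

```text
clock: 15.35
position: [0.518, -0.3292, 0.111]
tool_rot: [-3.141, -0.001, 1.725]
force: [-0.7, -0.4, -0.3]
grip_width: 0.0555
finger_force: 0.0
```

Request:
{"op": "move_arm", "data": {"plan": [[[0,0,0,0,0,0,-1],[0,0,0,0,0,0,-1],[0,0,0,0,0,0,-1],[0,0,0,0,0,0,-1],[0,0,0,0,0,0,-1],[0,0,0,0,0,0,-1],[0,0,0,0,0,0,-1],[0,0,0,0,0,0,-1],[0,0,0,0,0,0,-1],[0,0,0,0,0,0,-1]]], "grip_force": 50}}

```text
clock: 16.35
position: [0.5186, -0.3295, 0.1126]
tool_rot: [3.141, 0.001, 1.725]
force: [-0.6, 0.3, 6.8]
grip_width: 0.0214
finger_force: 51.6
```

```bash
python3 - <<'E'
from h import *
st()
E
```

```text
t 16.35 p [ 0.5186 -0.3295  0.1126] rpy [3.1408e+00 5.0000e-04 1.7249e+00] q [ 0.18  0.73  0.44  1.75 -0.43  0.76  0.99] F [-0.6  0.3  6.8] M [ 0.15  0.16 -0.01] w 0.0214 ff 51.6
```

Request:
{"op": "move_arm", "data": {"plan": [[[0,0,-0.3,0,0,0,-1],[0,0,-0.6,0,0,0,-1],[0,0,-0.9,0,0,0,-1],[0,0,-0.9,0,0,0,-1],[0,0,-0.9,0,0,0,-1],[0,0,-0.9,0,0,0,-1],[0,0,-0.9,0,0,0,-1],[0,0,-0.9,0,0,0,-1],[0,0,-0.6,0,0,0,-1],[0,0,0,0,0,0,-1]]]}}

```text
clock: 17.35
position: [0.5187, -0.3297, 0.2518]
tool_rot: [3.139, 0.001, 1.725]
force: [0.1, 0.4, -1.8]
grip_width: 0.0216
finger_force: 50.6
```

```bash
python3 - <<'E'
from h import *
import pickle
from scipy.optimize import least_squares
s=st(); w5=wrist(); pickle.dump(w5,open("w5.pkl","wb"))
fs=pickle.load(open("fs.pkl","rb"));w3=pickle.load(open("w3.pkl","rb"))
# w2: rebuild from stored pose and tool_from_camera
w2=dict(w3); T=np.eye(4);T[:3,:3]=R.from_euler('xyz',[3.1412,.0007,3.0389]).as_matrix();T[:3,3]=[.5583,.1738,.1706]
W=T@np.array(w3["tool_from_camera"]);w2["position"]=W[:3,3];w2["orientation"]=R.from_matrix(W[:3,:3]).as_euler('xyz')
T6=lambda u:(np.array(u,float)+.5)/6-.5+[240,165]
S=lambda u:(np.array(u,float)-[0,289]+.5)/3.4-.5+[255,170]
obs=[(fs["top"],[0,1,2,3,4,5,6,7,8],T6([[85,93],[765,82],[78,567],[778,557],[270,48],[697,43],[290,543],[695,540],[486,178]]),1),
(fs["scene"],[1,2,3,4,5,6,7,8],S([[22,475],[398,412],[115,320],[235,487],[52,417],[308,383],[145,323],[163,418]]),1.2),
(w2,[7,6,5,8,2,0],np.array([[36,111],[236.5,93],[35,364],[134.5,291.5],[341,74],[355,280]],float),.5),
(w3,[7,5,8,3,1],np.array([[275,88],[481,131],[449,12],[264,123],[436,157]],float),.5)]
def res(p,q=False):
    X=np.vstack(easel(p)); r=[(proj(f,X[i])-o)*w for f,i,o,w in obs]
    return r if q else np.vstack(r).ravel()
for drop in(None,0,1,2,3):
    ob=obs; 
    if drop is not None: obs=[o for k,o in enumerate(ob) if k!=drop]
    r=least_squares(res,[.56,.03,0,.4],loss='soft_l1'); print(drop,r.x.round(4),easel(r.x)[1][4].round(4))
    if drop is None: print([q.round(1).tolist() for q in res(r.x,True)])
    obs=ob
a=pickle.load(open("t3.pkl","rb"))["color"][170:260,284:360].astype(int); b=fs["top"]["color"][170:260,284:360].astype(int); print("board change",np.abs(a-b).mean())
E
```

```text
t 17.35 p [ 0.5187 -0.3297  0.2518] rpy [3.1395e+00 1.4000e-03 1.7249e+00] q [ 0.11  0.56  0.54  1.65 -0.33  1.02  0.91] F [ 0.1  0.4 -1.8] M [ 0.   -0.   -0.01] w 0.0216 ff 50.6
None [ 0.5609  0.0298 -0.0109  0.412 ] [0.6035 0.0293 0.0934]
[[[-0.3, -0.7], [0.1, -0.6], [-0.4, -0.4], [1.0, -0.8], [-0.2, 0.1], [0.6, -0.1], [-0.6, -0.1], [0.2, -0.8], [0.1, -0.4]], [[-1.8, -0.3], [-0.4, 1.5], [-0.2, -0.9], [-2.3, -1.7], [-0.5, -0.3], [-0.3, -1.3], [0.3, 0.0], [-0.1, 0.0]], [[0.1, -0.6], [-0.4, -1.5], [-0.6, 1.0], [1.0, -0.7], [0.7, -1.0], [0.6, -0.6]], [[-1.0, -0.5], [0.3, 0.2], [1.0, -0.6], [0.1, -0.8], [0.3, 0.1]]]
0 [ 0.5614  0.0297 -0.0117  0.4113] [0.6041 0.0292 0.0933]
1 [ 0.5609  0.0294 -0.0124  0.4131] [0.6035 0.0289 0.0934]
2 [ 0.5602  0.0299 -0.0073  0.4118] [0.6028 0.0296 0.0933]
3 [ 0.561   0.03   -0.0117  0.4096] [0.6037 0.0295 0.0932]
board change 9.926315789473684
```

```bash
cat >> h.py <<'E'
SPOT=np.array([.6033,.0294,.0930]); B=R.from_euler('ZY',[-.011,-.41]); N=B.apply([0,0,1])
RT=B*R.from_euler('xyz',[np.pi,0,1.725+.011]); L=.1016
E
python3 - <<'E'
from h import *
s=st(); p=SPOT+N*(L+.03); print(p,N); p2=p.copy(); p2[2]=.2518
units(s,p2,Rt=RT)
print("then down in final axes",RT.inv().apply(p-p2)/.02)
fs=__import__("pickle").load(open("fs.pkl","rb")); o,d=ray(fs["top"],[[457,137]]); print("bottle cap",o+d*((.15-o[2])/d[:,2:]))
E
```

```text
t 17.4 p [ 0.5184 -0.3294  0.2506] rpy [3.1406e+00 5.0000e-04 1.7249e+00] q [ 0.11  0.56  0.54  1.65 -0.33  1.02  0.91] F [-0.4 -0.4 -2. ] M [-0.03 -0.05 -0.01] w 0.0213 ff 50.6
[0.55084619 0.02997702 0.2136931 ] [-0.39858521  0.00438461  0.91712082]
shift units [17.51  4.36 -0.07]
turn units [-3.85 -0.64  0.  ]
then down in final axes [ 0.1249003  -0.74914776  1.74743156]
bottle cap [[ 0.71301797 -0.2772396   0.15      ]]
```

Request:
{"op": "move_arm", "data": {"plan": [[[0.5,0.12,0,0,0,0,-1],[0.95,0.24,0,0,0,0,-1],[0.95,0.24,0,0,0,0,-1],[0.95,0.24,0,0,0,0,-1],[0.95,0.24,0,0,0,0,-1],[0.95,0.24,0,0,0,0,-1],[0.95,0.24,0,0,0,0,-1],[0.95,0.24,0,0,0,0,-1],[0.95,0.24,0,0,0,0,-1],[0.95,0.24,0,0,0,0,-1]]]}}

```text
clock: 18.4
position: [0.5352, -0.1418, 0.2491]
tool_rot: [-3.14, -0.001, 1.725]
force: [-0.3, 0.2, -1.4]
grip_width: 0.0214
finger_force: 50.6
```

Request:
{"op": "move_arm", "data": {"plan": [[[0.95,0.24,0,0,0,0,-1],[0.95,0.24,0,0,0,0,-1],[0.95,0.24,0,0,0,0,-1],[0.95,0.24,0,0,0,0,-1],[0.95,0.24,0,0,0,0,-1],[0.95,0.24,0,0,0,0,-1],[0.95,0.24,0,0,0,0,-1],[0.95,0.24,0,0,0,0,-1],[0.86,0.16,0,0,0,0,-1],[0,0,0,0,0,0,-1]]]}}

```text
clock: 19.4
position: [0.5501, 0.0333, 0.249]
tool_rot: [-3.14, -0.001, 1.729]
force: [0.2, 0.1, -1.7]
grip_width: 0.0214
finger_force: 50.6
```

Request:
{"op": "move_arm", "data": {"plan": [[[0,0,0,-0.42,-0.07,0,-1],[0,0,0,-0.42,-0.07,0,-1],[0,0,0,-0.43,-0.07,0,-1],[0,0,0,-0.43,-0.07,0,-1],[0,0,0,-0.43,-0.08,0,-1],[0,0,0,-0.43,-0.07,0,-1],[0,0,0,-0.43,-0.07,0,-1],[0,0,0,-0.43,-0.07,0,-1],[0,0,0,-0.43,-0.07,0,-1],[0,0,0,0,0,0,-1]]]}}

```text
clock: 20.4
position: [0.5493, 0.0299, 0.2492]
tool_rot: [2.739, 0.065, 1.712]
force: [-0.7, 0.3, -1.6]
grip_width: 0.0215
finger_force: 50.8
```

```bash
python3 - <<'E'
from h import *
s=st(); units(s,SPOT+N*(L+.03),Rt=RT); units(s,SPOT+N*L,Rt=RT)
E
```

```text
t 20.4 p [0.5493 0.0299 0.2492] rpy [2.739  0.0652 1.7116] q [-0.68  0.28  0.57  2.14 -0.24  0.36  0.2 ] F [-0.7  0.3 -1.6] M [0.02 0.52 0.05] w 0.0215 ff 50.8
shift units [ 0.11 -0.62  1.66]
turn units [-0.02 -0.   -0.  ]
shift units [ 0.11 -0.62  3.16]
turn units [-0.02 -0.   -0.  ]
```

Request:
{"op": "move_arm", "data": {"plan": [[[0.02,-0.12,0.4,0,0,0,-1],[0.02,-0.12,0.4,0,0,0,-1],[0.02,-0.12,0.4,0,0,0,-1],[0.02,-0.12,0.4,0,0,0,-1],[0.02,-0.12,0.4,0,0,0,-1],[0,0,0.4,0,0,0,-1],[0,0,0,0,0,0,-1],[0,0,0,0,0,0,-1],[0,0,0,0,0,0,-1],[0,0,0,0,0,0,-1]]]}}

```text
clock: 21.4
position: [0.5587, 0.0301, 0.2015]
tool_rot: [2.737, 0.065, 1.712]
force: [0.8, 0.4, -1.0]
grip_width: 0.0213
finger_force: 50.7
```

```bash
python3 - <<'E'
from h import *
s=st(); units(s,SPOT+N*L,Rt=RT)
w=wrist(); c=grab_frame("scene"); t=grab_frame("top")
Rm=R.from_euler('xyz',s["tool_rot"]); tip=s["position"]+Rm.apply([0,0,L]); end=s["position"]+Rm.apply([0,0,.0576])
k={}
out=[]
for n,f,sz,z in(("w",w,100,4),("s",c,50,8),("t",t,50,8)):
    p=proj(f,[SPOT,tip,end]); x,y=[int(v) for v in np.clip(p[1]-sz//2,0,[640-sz,400-sz])]; print(n,"off",x,y,z,"spot,tip,collar",((p-[x,y])*z).round(0).tolist())
    out.append(cv2.resize(f["color"][y:y+sz,x:x+sz],(400,400) if n!="t" else (400,400),interpolation=cv2.INTER_CUBIC))
im=np.hstack(out[:2]); cv2.imwrite("pics/pre.png",im[:,:,::-1]); cv2.imwrite("pics/pret.png",out[2][:,:,::-1])
E
```

```text
t 21.4 p [0.5587 0.0301 0.2015] rpy [2.7373 0.0652 1.7117] q [-0.55  0.37  0.43  2.16 -0.34  0.24  0.29] F [ 0.8  0.4 -1. ] M [ 0.03  0.54 -0.02] w 0.0213 ff 50.7
shift units [ 0.01 -0.12  0.78]
turn units [-0.01 -0.    0.  ]
w off 271 153 4 spot,tip,collar [[192.0, 177.0], [204.0, 202.0], [205.0, 291.0]]
s off 278 178 8 spot,tip,collar [[196.0, 237.0], [201.0, 204.0], [219.0, 101.0]]
t off 295 169 8 spot,tip,collar [[205.0, 200.0], [205.0, 203.0], [206.0, 236.0]]
```

View pics/pre.png

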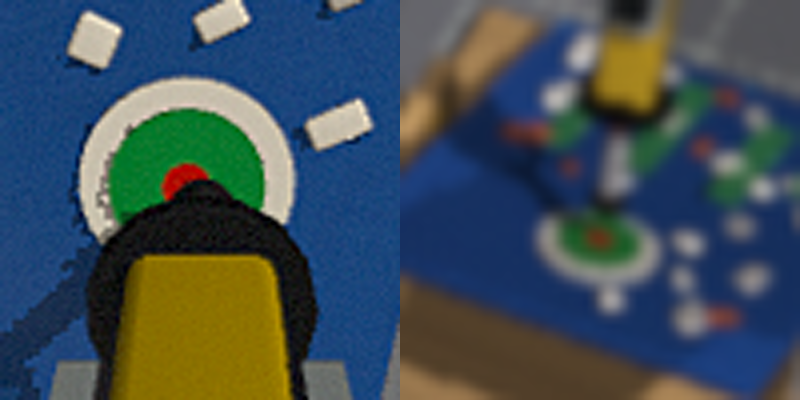

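Request:
{"op": "move_arm", "data": {"plan": [[[0,-0.08,0.12,0,0,0,-1],[0,-0.07,0.12,0,0,0,-1],[0,0,0.12,0,0,0,-1],[0,0,0.12,0,0,0,-1],[0,0,0.1,0,0,0,-1],[0,0,0.05,0,0,0,-1],[0,0,0,0,0,0,-1],[0,0,0,0,0,0,-1],[0,0,0,0,0,0,-1],[0,0,0,0,0,0,-1]]]}}

```text
clock: 22.55
position: [0.561, 0.0295, 0.1885]
tool_rot: [2.738, 0.065, 1.712]
force: [-0.2, 0.4, -1.7]
grip_width: 0.0214
finger_force: 50.7
```

```bash
cat >> h.py <<'E'
def chk(n=12):
    from workcell import observe
    A=[]
    for i in range(n):
        s=observe(); A.append(np.r_[s["position"],s["force"]])
        if i<n-1 and i%4==3: grab_frame("top")
    a=np.mean(A,0); sd=np.std(A,0)[3:]
    d=a[:3]-SPOT; print("t",round(s["clock"],2),"tip gap mm (neg=pushed)",round((d@N-L)*1e3,2),"lateral mm",np.round(B.inv().apply(d)[:2]*1e3,2),"F.n",round(a[3:]@N,2),"F",a[3:].round(2),"sd",sd.round(2)); units(s,SPOT+N*L,Rt=RT)
E
python3 - <<'E'
from h import *
chk()
E
```

```text
t 22.65 tip gap mm (neg=pushed) 2.83 lateral mm [-0.79 -0.34] F.n -0.99 F [-0.24 -0.01 -1.18] sd [0.09 0.28 0.57]
shift units [0.01 0.04 0.14]
turn units [-0.01 -0.    0.  ]
```

Request:
{"op": "move_arm", "data": {"plan": [[[0,0,0.05,0,0,0,-1],[0,0,0.05,0,0,0,-1],[0,0,0.05,0,0,0,-1],[0,0,0.05,0,0,0,-1],[0,0,0.05,0,0,0,-1],[0,0,0.05,0,0,0,-1],[0,0,0.04,0,0,0,-1],[0,0,0,0,0,0,-1],[0,0,0,0,0,0,-1],[0,0,0,0,0,0,-1]]]}}

```text
clock: 23.65
position: [0.5636, 0.0295, 0.1822]
tool_rot: [2.738, 0.065, 1.712]
force: [-0.7, 0.3, 0.9]
grip_width: 0.0217
finger_force: 50.8
```

```bash
python3 - <<'E'
from h import *
chk()
E
```

```text
t 23.75 tip gap mm (neg=pushed) -4.0 lateral mm [-0.83 -0.37] F.n 0.98 F [-0.77  0.42  0.73] sd [0.65 0.1  0.34]
shift units [ 0.01  0.04 -0.2 ]
turn units [-0.01 -0.   -0.  ]
```

Request:
{"op": "move_arm", "data": {"plan": [[[0,0,0.05,0,0,0,-1],[0,0,0.05,0,0,0,-1],[0,0,0.05,0,0,0,-1],[0,0,0.03,0,0,0,-1],[0,0,0,0,0,0,-1],[0,0,0,0,0,0,-1],[0,0,0,0,0,0,-1],[0,0,0,0,0,0,-1],[0,0,0,0,0,0,-1],[0,0,0,0,0,0,-1]]]}}

```text
clock: 24.75
position: [0.5651, 0.0295, 0.1789]
tool_rot: [2.738, 0.065, 1.712]
force: [-0.7, 0.4, 2.2]
grip_width: 0.0217
finger_force: 51.0
```

```bash
python3 - <<'E'
from h import *
chk(80)
s=observe(); c=grab_frame("scene"); w=wrist()
from h import proj
tip=SPOT
out=[]
for f,sz in((w,130),(c,80)):
    p=proj(f,[SPOT])[0]; x,y=[int(v) for v in np.clip(p-sz//2,0,[640-sz,400-sz])]
    out.append(cv2.resize(f["color"][y:y+sz,x:x+sz],(400,400),interpolation=cv2.INTER_CUBIC))
cv2.imwrite("pics/fin.png",np.hstack(out)[:,:,::-1])
E
```

```text
t 25.7 tip gap mm (neg=pushed) -7.63 lateral mm [-0.83 -0.37] F.n 2.27 F [-0.82  0.58  2.12] sd [0.52 0.37 0.43]
shift units [ 0.01  0.04 -0.38]
turn units [-0.01 -0.   -0.  ]
```

View pics/fin.png

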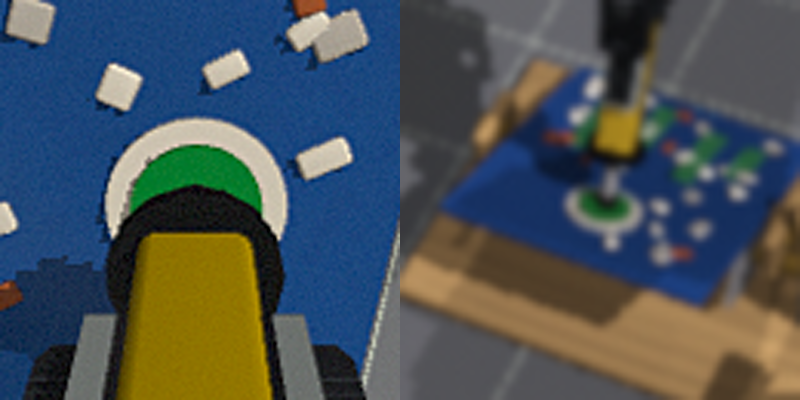

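The tip sits on the dot at the centre of the ring. The push is about 3.3 N, so the plunger is in about 8 mm, and the board's slope looks unchanged. Handing in.

```bash
python3 -c "
from h import *
print(job_done())"
```

```text
the job is handed in; nothing more can be done
None
```

I turned the red wing knob to its stop and handed in still holding the largest press square on the green tile's red dot; the plunger is in about 8 mm (about 3.3 N).

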